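# Clamp a steel test piece in the bench F-clamp

### The arm

A 6-joint arm with a two-finger parallel gripper is mounted at the origin on a cart in front of the work surface, level with it; the furniture and walls round the work are solid. World frame = base frame: x ahead of the robot, y to its left, z up, the work surface at z = 0. Lengths are in m, angles in degrees, forces in N, time in s.
With the tool pointing down it reaches from about 0.25 to 0.775 m from the base axis. Payload 8.9 kg.
Tool frame: the origin (TCP) lies between the finger pads; the fingertips stand 8 mm ahead of it and the grasp point (between the pads) lies 11 mm behind it; x points along the fingers, y is the direction in which the jaws open and shut, and the axes are right-handed (so a half turn about x gives the same grasp; the last joint's range is limited). The gripper opens to 85 mm and grips with 20 to 120 N. Pads are 22 mm wide; open, the fingers measure 114 mm over their backs; the gripper's body (76 mm by 85 mm) begins 54 mm behind the grasp point. The pads swing forward as they close: fully open they stand 13 mm farther back than shut.
Start: joints at [-7.981, 16.656, -8.789, 64.555, 0, 82.019], TCP at [0.525, 0, 0.239] pointing down, gripper open.
Joint ranges: [-144.48, 144.48], [-52.06, 99.96], [-74.48, 78.29], [-112.23, 115.85], [-86.99, 84.42], [-180, 180]. Speed limits (degrees/s): [127.2, 127.2, 159.86, 180, 180, 180].

### API

Orientations are given as [roll, pitch, yaw] about the fixed x, y, z axes, in that order (R = Rz(yaw) Ry(pitch) Rx(roll)).
In Python, from workcell import env gives the robot as it stands.
- The arm moves only by the tool play_rows, never from a script. Its argument "targets" is a list of rows, each an object with "dp": the shift along the tool's x, y, z in cm, a list of three; "rotation": the turn, a rotation vector about the tool's x, y, z in rad, a list of three; "gripper": the opening, from -1 (shut) to 1 (fully open). In form: [{"dp": [x, y, z], "rotation": [ax, ay, az], "gripper": gripper}, ...]. A call has 1 to 10 rows; each row shifts and turns the commanded pose from where the row before left it, along the tool's axes as they then stand; what a row does not reach is not made up. A row lasts 1/12 s, in which the tool goes at most 41.7 mm and 7.16 degrees, less where a joint would pass 70% of its speed; a pose out of reach is approached as far as the arm can. A call with a gripper value outside its range is refused whole. The fingers move at their own pace and stop on an object; "squeeze" is the grip in N (left out, the last holds). Time passes only in rows, so rows that do not move let the fingers close. It gives the time, the measured TCP pose, the force and the opening at its end, in the units of the state.
- env.get_state(): the state, without advancing time (a new reading comes with each control period).
- env.camera(name): name is "scene" or "side" or "wrist"; returns (picture, depth): 480x640x3 uint8, blue, green, red; 480x640 float32, m along the optical axis (not along the pixel's ray), 0 where there is no reading.
- env.calibration(name): a dict with "camera_matrix" (3x3 intrinsics, pixels), "origin" and "rotation" of the camera in the world. Camera axes: x right, y down, z forward; pixel columns grow to the right and rows downward; lengths in m; the calibration is good to about 2 mm. A picture is of the moment at which its call begins: read the wrist's pose just before it. calibration takes no time and is no camera call; for the wrist camera it gives the pose at the moment of the call.
- env.job_done(): hands the job in, once; it reports no verdict.
The state is a dict: "time_s": time; "q": joint angles; "qvel": joint speeds; "joint_efforts": joint torques, N m; "position": TCP position; "orientation": TCP orientation; "contact_force": force on the tool from outside, world axes, zero at the start; "ft_torque": the same for the moment, N m; "opening": finger opening in m.
Only numpy, scipy, OpenCV 4.12 (cv2) and the standard library are available. Lean on these libraries where they do the work, as an engineer would, in place of code of your own. Each camera call takes 0.05 s, during which the arm holds its last target. There are 200 camera calls.

### The job

Clamp the grey steel test piece that stands on the bench clamp's anvil, so that its face can be filed. First press the red sliding arm down by its yellow thumb pad, gently and by feel, until the rubber foot bears on the test piece and the arm tilts and binds on the bar by itself; then screw the black handle clockwise (seen from above) about three quarters to one full turn, so that the piece is held firmly but not crushed. Do not shift the test piece or the things lying about, and let go at the end.

Things in the scene. Friction and masses are not known exactly. Their poses are not given: they have to be found in the camera images.
- clamp_base: bench clamp, bolted down: blue base plate 190 x 110 x 16 mm, origin at the centre of its underside, z up; its x axis points from the handle towards the bar. A flat upright steel bar 22 x 10 mm at x = +60 mm ends 152 mm above the bench; a round steel anvil 60 mm wide, top 30 mm above the bench, is at x = -25 mm below the screw. The red arm slides on the bar and reaches 85 mm to the screw axis.
- press_pad (a point): centre of the top face of the yellow thumb pad (30 x 24 mm) on top of the red sliding arm, 34 mm from the bar's axis towards the screw (23 mm clear of the bar, 38 mm clear of the handle). Pressed down here the arm stays square and slides. Pressing on the handle in place of the pad does not bind it.
- jaw (a joint): how far the red arm has slid down the bar, m; starts between 0 and 0.018; it then has 13 to 42 mm to go until the foot meets the test piece. It slides against 3 to 4 N and stays where it is left. Once the foot bears, the arm's tip stays behind (3 to 4 mm at the screw) while it tilts; then the arm jams and the push rises by some 10 N per mm.
- handle_grip (a point): middle of the black fluted handle, a round upright grip 26 mm in diameter, from 23 mm below this point to 19 mm above it, on the screw axis (85 mm from the bar's axis). The red arm's top face lies 29 mm below this point. It moves with the arm. It has a white line on its top end and may be gripped in any direction.
- handle (a joint): turn of the handle in rad; grows clockwise seen from above, which lowers the screw 3 mm a turn; starts between 0 and 0.5. It turns against about 0.06 N m and stays where it is left. Once the arm is bound, a full turn adds about 16 N at the foot.
- jaw_tilt (a joint): tilt of the red arm on the bar in rad: 0 square (slides freely), about 0.045 to 0.05 tilted and bound, 0.06 screwed tight. About 1.7 N of push on the pad gives 1 N at the foot; a push of 12 to 20 N binds it well, and it then stays jammed when released.
- foot: steel cup, 15 mm in diameter, below the screw, origin at the centre of its underside. The black rubber foot (22 mm in diameter) is carried in it on a stem; its underside is 3 to 13 mm below this point: how far differs each time and must be felt. The foot shifts sideways a little and yields about 1 mm per 12 N.
- sample_fe: grey steel test piece, an upright cylinder 39 mm in diameter and 31 mm high, 0.27 kg, standing loose on the anvil within 4 mm of the screw axis; origin at the centre of its underside
- loupe: black stand loupe, 36 mm in diameter, 34 mm high, a bystander on the right; origin under its centre
- tip_jar: white jar with a blue cap, 42 mm in diameter, 61 mm high, a bystander on the left; origin under its centre
- spark_gauge: stepped brass-coloured gauge, 24 mm in diameter, 45 mm high, a bystander on the left; origin under its centre
Not all that is in view belongs to the job. Leave any pink look-alike of the clamp_base alone.

How it is judged:
By the outcome, as a careful person would: the job done as asked, in the order asked, and still so for the second after the job is handed in, with the robot touching nothing.
It also fails if it takes over 69 s, if anything falls off the work surface, if the arm or the gripper's body presses on something with over 40 N, if the wrist force passes 120 N, or if a joint passes its speed limit or range.

## Working session

There is one attempt and no reset: what is moved stays moved. The work goes in short steps, Python scripts to look and compute and a tool call to move; the robot and the scene stay as the last step left them, time stands still between calls to the robot, and variables do not carry over. Pictures are saved under pics/ and viewed, about 8 in all and at most 12, crops included, and the job is handed in when it is done.

Besides the shell and the picture viewer there is one more tool, called after "Emit:" as name([rows], argument=value, ...), one row to a line, values as JSON. play_rows: Moves the arm, as the interface text tells. Its arguments: {"type":"object","properties":{"targets":{"type":"array","items":{"type":"object","properties":{"dp":{"type":"array","items":{"type":"number"}},"rotation":{"type":"array","items":{"type":"number"}},"gripper":{"type":"number"}}}},"squeeze":{"type":"number"}},"required":["targets"]}

```bash
mkdir -p pics; ls; cat > h.py <<'E'
import numpy as np, cv2
from workcell import env
def snap(n,f):
    c=env.calibration(n); p,d=env.camera(n); cv2.imwrite(f'pics/{f}.png',p); np.savez(f'pics/{f}.npz',p=p,d=d,K=c['camera_matrix'],o=c['origin'],R=c['rotation'])
def cloud(f):
    z=np.load(f'pics/{f}.npz'); d=z['d']; K=z['K']; v,u=np.mgrid[:480,:640]
    r=np.stack([(u-K[0,2])/K[0,0]*d,(v-K[1,2])/K[1,1]*d,d],-1)
    return z['p'],r@np.array(z['R']).T+z['o'],d>0
E
python3 - <<'E'
from h import *
for n in['scene','side','wrist']: snap(n,n+'0')
a=[cv2.imread(f'pics/{n}0.png') for n in['scene','side']]
s=env.get_state(); print(s)
for n in['scene','side','wrist']: print(n,env.calibration(n))
E
```

```text
pics
{'time_s': 0.15, 'q': array([-7.98328025e+00,  1.66815491e+01, -8.81868872e+00,  6.45543986e+01,
       -7.06687880e-04,  8.20199929e+01]), 'qvel': array([-0.02238197, -0.10972761,  0.14049077,  0.02557343,  0.03327858,
       -0.00063746]), 'joint_efforts': array([ 1.43475558e-03, -5.37369597e+01,  3.31521606e+01,  1.14745408e-02,
       -1.60248046e-04, -2.47105180e-05]), 'position': array([5.24698708e-01, 2.40166744e-05, 2.38879846e-01]), 'orientation': array([-97.23896343,  89.94535902, 172.75776374]), 'contact_force': array([ 0.91819077, -0.03443131,  0.92754992]), 'ft_torque': array([ 0.0124247 ,  0.06627912, -0.00501823]), 'opening': 0.08557818311761765}
scene {'camera_matrix': array([[573.74199441,   0.        , 318.95261991],
       [  0.        , 573.74199441, 232.90029394],
       [  0.        ,   0.        ,   1.        ]]), 'origin': array([-0.06960479, -1.38014145,  0.9769932 ]), 'rotation': array([-123.65610751,    0.27522149,  -29.36089099])}
side {'camera_matrix': array([[490.88248687,   0.        , 311.90042852],
       [  0.        , 490.88248687, 244.31486925],
       [  0.        ,   0.        ,   1.        ]]), 'origin': array([ 0.24451234, -1.16874161,  0.85905024]), 'rotation': array([-126.65824665,    0.9214493 ,  -19.55159185])}
wrist {'camera_matrix': array([[404.84103969,   0.        , 316.7531307 ],
       [  0.        , 404.84103969, 245.94413444],
       [  0.        ,   0.        ,   1.        ]]), 'origin': array([0.52355559, 0.07089222, 0.37318161]), 'rotation': array([ 1.63771859e+02,  3.59386966e-02, -2.28594666e-02])}
```

View pics/scene0.png

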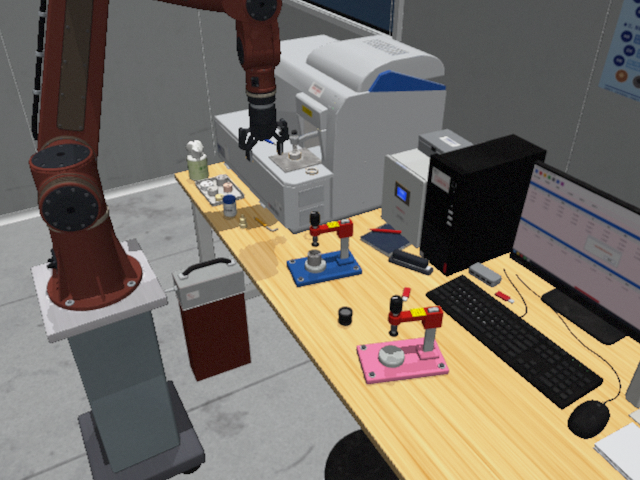

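View pics/side0.png

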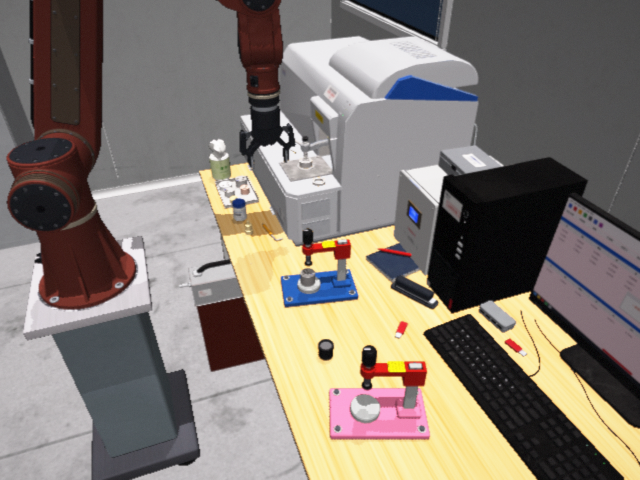

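The scene view shows the blue clamp at about (325,265) with its handle at (315,218) and yellow pad at (331,230). The pink look-alike is at (400,358), and in the side view the blue clamp is at (318,287) with its handle at (308,238). Next I'll turn these into positions.

```bash
cat >> h.py <<'E'
from scipy.spatial.transform import Rotation as Ro
def cloud(f):
    z=np.load(f'pics/{f}.npz'); d=z['d']; K=z['K']; v,u=np.mgrid[:480,:640]
    r=np.stack([(u-K[0,2])/K[0,0]*d,(v-K[1,2])/K[1,1]*d,d],-1)
    return z['p'],r@Ro.from_euler('xyz',z['R'],degrees=True).as_matrix().T+z['o'],d>0
def masks(p):
    h=cv2.cvtColor(p,cv2.COLOR_BGR2HSV).astype(int); H,S,V=h[...,0],h[...,1],h[...,2]
    return dict(blue=(H>100)&(H<125)&(S>150)&(V>60),red=((H<5)|(H>174))&(S>170)&(V>70),yellow=(H>22)&(H<34)&(S>190)&(V>120),black=(V<50))
E
python3 - <<'E'
from h import *
for f,box in(('scene0',(285,205,365,285)),('side0',(275,225,360,307))):
    p,P,ok=cloud(f); m=masks(p); b=np.zeros(ok.shape,bool); b[box[1]:box[3],box[0]:box[2]]=1
    for k in m:
        q=P[m[k]&b&ok]; q=q[q[:,0]<0.9]
        print(f,k,len(q),'min',q.min(0).round(3),'med',np.median(q,0).round(3),'max',q.max(0).round(3))
    q=P[m['blue']&b&ok]; q=q[abs(q[:,2]-.016)<.006]
    print(cv2.minAreaRect(q[:,:2].astype(np.float32)*1000))
    q=P[m['yellow']&b&ok]; print(cv2.minAreaRect(q[:,:2].astype(np.float32)*1000))
E
```

```text
scene0 blue 1200 min [ 0.463 -0.337 -0.007] med [ 0.572 -0.291  0.016] max [ 0.661 -0.2    0.032]
scene0 red 345 min [ 0.526 -0.296  0.104] med [ 0.606 -0.28   0.135] max [ 0.643 -0.253  0.152]
scene0 yellow 59 min [ 0.576 -0.285  0.14 ] med [ 0.591 -0.272  0.146] max [ 0.607 -0.259  0.15 ]
scene0 black 125 min [ 0.527 -0.276  0.091] med [ 0.538 -0.268  0.174] max [ 0.553 -0.253  0.193]
((563.59375, -269.1968688964844), (113.46672058105469, 185.9270782470703), 79.03277587890625)
((590.843505859375, -271.13043212890625), (24.381549835205078, 29.233356475830078), 77.50543975830078)
side0 blue 1465 min [ 0.466 -0.339  0.002] med [ 0.578 -0.292  0.014] max [ 0.663 -0.203  0.03 ]
side0 red 397 min [ 0.529 -0.296  0.103] med [ 0.608 -0.285  0.136] max [ 0.644 -0.256  0.156]
side0 yellow 72 min [ 0.576 -0.288  0.141] med [ 0.591 -0.273  0.145] max [ 0.608 -0.259  0.15 ]
side0 black 138 min [ 0.529 -0.277  0.091] med [ 0.54  -0.271  0.176] max [ 0.554 -0.258  0.192]
((566.6503295898438, -269.0719909667969), (110.52318572998047, 184.66563415527344), 78.18235778808594)
((592.7762451171875, -271.2959899902344), (29.50693130493164, 29.364774703979492), 69.39665222167969)
```

```bash
cat >> h.py <<'E'
def go(p,yaw):  # tool x down, tool y at world heading yaw; returns dp(cm, tool axes now), rotvec in tool
    s=env.get_state(); R=Ro.from_euler('xyz',s['orientation'],degrees=True)
    y=np.array([np.cos(yaw),np.sin(yaw),0]); x=np.array([0,0,-1.]); G=Ro.from_matrix(np.stack([x,y,np.cross(x,y)],1))
    print('t',s['time_s'],'pos',s['position'].round(4),'q',s['q'].round(1),'F',s['contact_force'].round(2),'op',round(s['opening'],4))
    print('tool y heading',np.degrees(np.arctan2(R.as_matrix()[1,1],R.as_matrix()[0,1])).round(2))
    print('dp total cm',(R.inv().apply(np.array(p)-s['position'])*100).round(3),'rot',(R.inv()*G).as_rotvec().round(4))
E
python3 - <<'E'
from h import *
print(Ro.from_euler('xyz',env.get_state()['orientation'],degrees=True).as_matrix().round(3))
for d in(79,-101): go((.5905,-.2735,.24),np.radians(d))
E
```

```text
[[-0.001  1.    -0.   ]
 [ 0.    -0.    -1.   ]
 [-1.    -0.001 -0.   ]]
t 0.15 pos [0.5247 0.     0.2389] q [-8.  16.7 -8.8 64.6 -0.  82. ] F [ 0.92 -0.03  0.93] op 0.0856
tool y heading -0.0
dp total cm [-0.122  6.582 27.352] rot [-1.3789e+00 -8.0000e-04  7.0000e-04]
t 0.15 pos [0.5247 0.     0.2389] q [-8.  16.7 -8.8 64.6 -0.  82. ] F [ 0.92 -0.03  0.93] op 0.0856
tool y heading -0.0
dp total cm [-0.122  6.582 27.352] rot [1.7627e+00 7.0000e-04 8.0000e-04]
```

Emit:
play_rows([
  {"dp": [0,0.66,2.735],"rotation": [0,0,0],"gripper": -1},
  {"dp": [0,0.66,2.735],"rotation": [0,0,0],"gripper": -1},
  {"dp": [0,0.66,2.735],"rotation": [0,0,0],"gripper": -1},
  {"dp": [0,0.66,2.735],"rotation": [0,0,0],"gripper": -1},
  {"dp": [0,0.66,2.735],"rotation": [0,0,0],"gripper": -1},
  {"dp": [0,0.66,2.735],"rotation": [0,0,0],"gripper": -1},
  {"dp": [0,0.66,2.735],"rotation": [0,0,0],"gripper": -1},
  {"dp": [0,0.66,2.735],"rotation": [0,0,0],"gripper": -1},
  {"dp": [0,0.66,2.735],"rotation": [0,0,0],"gripper": -1},
  {"dp": [0,0.66,2.735],"rotation": [0,0,0],"gripper": -1},
], squeeze=40)

```text
time_s: 0.98
position: [0.591, -0.2748, 0.2389]
orientation: [-122.9, 90.0, 147.1]
contact_force: [0.8, -0.1, 0.2]
opening: -0.0
```

Emit:
play_rows([
  {"dp": [0,0,0],"rotation": [-0.12,0,0],"gripper": -1},
  {"dp": [0,0,0],"rotation": [-0.12,0,0],"gripper": -1},
  {"dp": [0,0,0],"rotation": [-0.12,0,0],"gripper": -1},
  {"dp": [0,0,0],"rotation": [-0.12,0,0],"gripper": -1},
  {"dp": [0,0,0],"rotation": [-0.12,0,0],"gripper": -1},
  {"dp": [0,0,0],"rotation": [-0.12,0,0],"gripper": -1},
  {"dp": [0,0,0],"rotation": [-0.12,0,0],"gripper": -1},
  {"dp": [0,0,0],"rotation": [-0.12,0,0],"gripper": -1},
  {"dp": [0,0,0],"rotation": [-0.12,0,0],"gripper": -1},
  {"dp": [0,0,0],"rotation": [-0.12,0,0],"gripper": -1},
])

```text
time_s: 1.82
position: [0.5908, -0.2734, 0.2389]
orientation: [171.1, 90.0, 150.2]
contact_force: [0.3, 0.4, 0.3]
opening: -0.0004
```

Emit:
play_rows([
  {"dp": [0,0,0],"rotation": [-0.12,0,0],"gripper": -1},
  {"dp": [0,0,0],"rotation": [-0.06,0,0],"gripper": -1},
  {"dp": [0,0,0],"rotation": [0,0,0],"gripper": -1},
  {"dp": [0,0,0],"rotation": [0,0,0],"gripper": -1},
])

```text
time_s: 2.15
position: [0.5909, -0.2734, 0.239]
orientation: [163.6, 90.0, 152.6]
contact_force: [0.4, -0.1, -0.5]
opening: -0.0
```

```bash
python3 - <<'E'
from h import *
go((.5905,-.2735,.24),np.radians(79)); snap('wrist','wrist1')
p,P,ok=cloud('wrist1'); m=masks(p); q=P[ok&m['yellow']&(P[...,2]>.12)&(P[...,2]<.16)]
print(len(q),np.median(q,0),cv2.minAreaRect(q[:,:2].astype(np.float32)*1000))
q=P[ok&m['black']&(P[...,2]>.18)&(P[...,2]<.2)&(np.hypot(P[...,0]-.54,P[...,1]+.265)<.03)]
print(len(q),np.median(q,0) if len(q) else 0,cv2.minAreaRect(q[:,:2].astype(np.float32)*1000) if len(q) else 0)
E
```

```text
t 2.15 pos [ 0.5909 -0.2734  0.239 ] q [-31.3  30.9  13.1  72.2  -0.  -20.2] F [ 0.39 -0.09 -0.53] op -0.0
tool y heading 78.94
dp total cm [-0.101 -0.015 -0.036] rot [-0.0011 -0.0006 -0.0002]
13 [ 0.60207011 -0.27515923  0.14616301] ((596.5908203125, -270.77496337890625), (20.762483596801758, 21.35991096496582), 84.97476959228516)
2213 [ 0.54212971 -0.26026474  0.19148144] ((542.0936279296875, -259.62725830078125), (25.850799560546875, 26.488243103027344), 74.8368148803711)
```

View pics/wrist1.png

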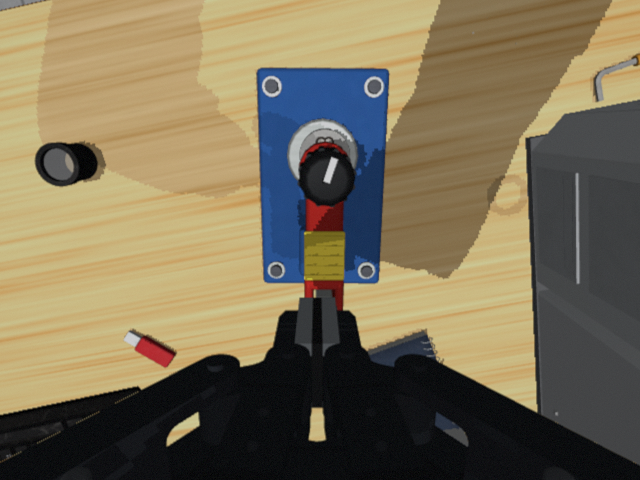

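The wrist view shows the pad at (325,256), the handle top at (327,177) with its white line, and the arm running down the picture to the bar behind the fingers. Handle diameter comes out at 26 mm, as given. The pad is in shadow, so I'll measure it again with a looser mask.

```bash
python3 - <<'E'
from h import *
p,P,ok=cloud('wrist1'); h=cv2.cvtColor(p,cv2.COLOR_BGR2HSV).astype(int); b=np.zeros(ok.shape,bool); b[225:288,295:355]=1
q=P[b&ok&(h[...,0]>20)&(h[...,0]<36)&(h[...,1]>150)&(P[...,2]>.13)]
print('pad',len(q),np.median(q,0),cv2.minAreaRect(q[:,:2].astype(np.float32)*1000),np.percentile(q[:,2],[2,98]))
q=P[ok&masks(p)['blue']&(abs(P[...,2]-.016)<.005)&(P[...,0]<.68)&(P[...,0]>.44)]
print('base',cv2.minAreaRect(q[:,:2].astype(np.float32)*1000))
q=P[200:230,315:337].reshape(-1,3); print('arm top z',np.median(q,0))
E
```

```text
pad 1885 [ 0.59117151 -0.2695339   0.14642251] ((591.6575317382812, -269.4266357421875), (22.84100341796875, 30.030223846435547), 78.4376220703125) [0.14503305 0.14796191]
base ((566.7005004882812, -264.4501037597656), (107.75928497314453, 187.12249755859375), 78.64283752441406)
arm top z [ 0.56782916 -0.26401937  0.1444523 ]
```

Emit:
play_rows([
  {"dp": [0,0.29,0],"rotation": [0,0,0],"gripper": -1},
  {"dp": [2.3,0,0],"rotation": [0,0,0],"gripper": -1},
  {"dp": [2.3,0,0],"rotation": [0,0,0],"gripper": -1},
  {"dp": [1.8,0,0],"rotation": [0,0,0],"gripper": -1},
  {"dp": [1.0,0,0],"rotation": [0,0,0],"gripper": -1},
  {"dp": [0.3,0,0],"rotation": [0,0,0],"gripper": -1},
  {"dp": [0,0,0],"rotation": [0,0,0],"gripper": -1},
  {"dp": [0,0,0],"rotation": [0,0,0],"gripper": -1},
])

```text
time_s: 2.87
position: [0.592, -0.2709, 0.1633]
orientation: [-18.7, 89.9, -29.7]
contact_force: [-0.4, 0.2, 0.0]
opening: -0.0003
```

Emit:
play_rows([
  {"dp": [0.15,0,0],"rotation": [0,0,0],"gripper": -1},
  {"dp": [0.15,0,0],"rotation": [0,0,0],"gripper": -1},
  {"dp": [0.15,0,0],"rotation": [0,0,0],"gripper": -1},
  {"dp": [0.1,0,0],"rotation": [0,0,0],"gripper": -1},
  {"dp": [0.1,0,0],"rotation": [0,0,0],"gripper": -1},
  {"dp": [0.1,0,0],"rotation": [0,0,0],"gripper": -1},
])

```text
time_s: 3.37
position: [0.5916, -0.2707, 0.1548]
orientation: [-20.1, 90.0, -31.1]
contact_force: [0.0, 0.6, 0.0]
opening: -0.0002
```

```bash
python3 - <<'E'
from h import *
go((.5915,-.2705,.15),np.radians(79)); snap('side','side1');snap('scene','scene1')
a=cv2.imread('pics/side1.png')[225:315,265:365];b=cv2.imread('pics/scene1.png')[205:295,280:370]
cv2.imwrite('pics/c1.png',np.hstack([cv2.resize(x,(390,390),interpolation=cv2.INTER_CUBIC) for x in(a,b)]))
E
```

```text
t 3.3667 pos [ 0.5916 -0.2707  0.1548] q [-31.   33.3   4.4  61.1  -0.  -20.1] F [0.04 0.65 0.02] op -0.0002
tool y heading 79.06
dp total cm [ 0.476  0.017 -0.009] rot [0.0011 0.     0.    ]
```

View pics/c1.png

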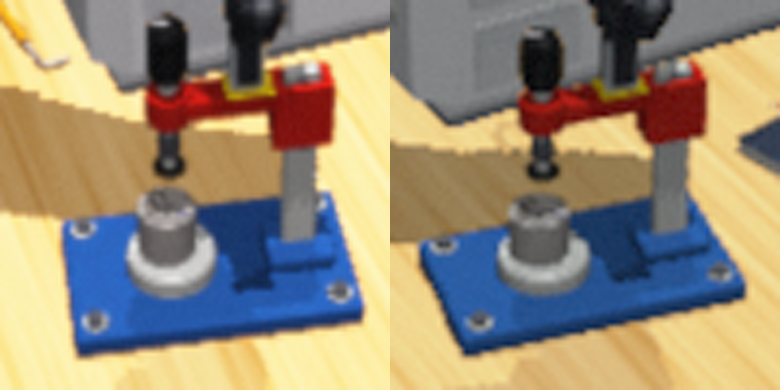

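The crops show the fingertips just over the yellow pad (250,90 left), the test piece under the foot, and a gap of roughly 20–28 mm. Next I'll press slowly.

Emit:
play_rows([
  {"dp": [0.1,0,0],"rotation": [0,0,0],"gripper": -1},
  {"dp": [0.1,0,0],"rotation": [0,0,0],"gripper": -1},
  {"dp": [0.1,0,0],"rotation": [0,0,0],"gripper": -1},
  {"dp": [0.1,0,0],"rotation": [0,0,0],"gripper": -1},
  {"dp": [0.1,0,0],"rotation": [0,0,0],"gripper": -1},
])

```text
time_s: 3.88
position: [0.5916, -0.2707, 0.1498]
orientation: [-22.6, 90.0, -33.5]
contact_force: [-0.6, 0.3, 3.5]
opening: 0.0003
```

Emit:
play_rows([
  {"dp": [0.1,0,0],"rotation": [0,0,0],"gripper": -1},
  {"dp": [0.1,0,0],"rotation": [0,0,0],"gripper": -1},
  {"dp": [0.1,0,0],"rotation": [0,0,0],"gripper": -1},
  {"dp": [0.1,0,0],"rotation": [0,0,0],"gripper": -1},
])

```text
time_s: 4.22
position: [0.5916, -0.2707, 0.1457]
orientation: [-42.3, 90.0, -53.3]
contact_force: [-0.6, 1.4, 3.2]
opening: 0.0002
```

Emit:
play_rows([
  {"dp": [0.1,0,0],"rotation": [0,0,0],"gripper": -1},
  {"dp": [0.1,0,0],"rotation": [0,0,0],"gripper": -1},
  {"dp": [0.1,0,0],"rotation": [0,0,0],"gripper": -1},
  {"dp": [0.1,0,0],"rotation": [0,0,0],"gripper": -1},
])

```text
time_s: 4.55
position: [0.5916, -0.2707, 0.1417]
orientation: [-17.4, 90.0, -28.4]
contact_force: [-0.7, 1.0, 2.8]
opening: 0.0001
```

Emit:
play_rows([
  {"dp": [0.1,0,0],"rotation": [0,0,0],"gripper": -1},
  {"dp": [0.1,0,0],"rotation": [0,0,0],"gripper": -1},
  {"dp": [0.05,0,0],"rotation": [0,0,0],"gripper": -1},
])

```text
time_s: 4.8
position: [0.5916, -0.2707, 0.1391]
orientation: [-95.1, 90.0, -106.1]
contact_force: [0.5, -0.6, 3.5]
opening: -0.0001
```

Emit:
play_rows([
  {"dp": [0.1,0,0],"rotation": [0,0,0],"gripper": -1},
  {"dp": [0.1,0,0],"rotation": [0,0,0],"gripper": -1},
])

```text
time_s: 4.97
position: [0.5916, -0.2707, 0.1372]
orientation: [-29.8, 90.0, -40.8]
contact_force: [-0.4, -0.0, 3.7]
opening: -0.0001
```

Emit:
play_rows([
  {"dp": [0.1,0,0],"rotation": [0,0,0],"gripper": -1},
  {"dp": [0.1,0,0],"rotation": [0,0,0],"gripper": -1},
])

```text
time_s: 5.13
position: [0.5916, -0.2707, 0.1352]
orientation: [-29.9, 90.0, -40.8]
contact_force: [0.1, 0.5, 3.6]
opening: -0.0
```

Emit:
play_rows([
  {"dp": [0.1,0,0],"rotation": [0,0,0],"gripper": -1},
  {"dp": [0.1,0,0],"rotation": [0,0,0],"gripper": -1},
])

```text
time_s: 5.3
position: [0.5916, -0.2707, 0.1332]
orientation: [-26.5, 90.0, -37.4]
contact_force: [0.1, 0.2, 3.9]
opening: 0.0002
```

```bash
python3 - <<'E'
from h import *
go((.5915,-.2705,.13),np.radians(79)); snap('side','side2');snap('scene','scene2')
a=cv2.imread('pics/side2.png')[225:315,265:365];b=cv2.imread('pics/scene2.png')[205:295,280:370]
cv2.imwrite('pics/c2.png',np.hstack([cv2.resize(x,(390,390),interpolation=cv2.INTER_CUBIC) for x in(a,b)]))
E
```

```text
t 5.3 pos [ 0.5916 -0.2707  0.1332] q [-31.   34.2   2.6  58.4  -0.  -20.1] F [0.15 0.25 3.86] op 0.0002
tool y heading 79.07
dp total cm [ 0.322  0.016 -0.013] rot [0.0012 0.0001 0.0001]
```

View pics/c2.png

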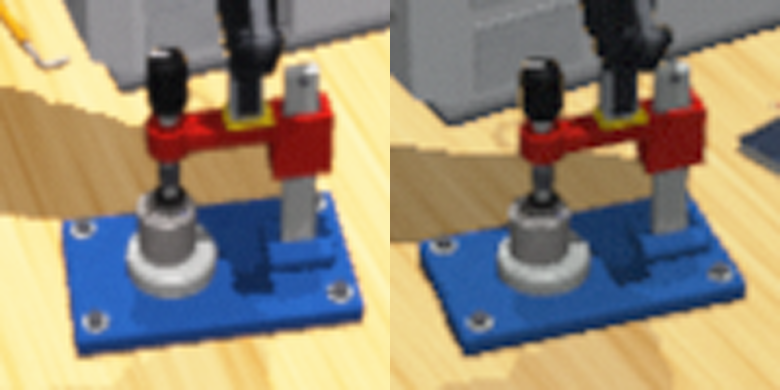

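The foot is now nearly on the test piece (170,200 left), so I'll continue in fine steps.

Emit:
play_rows([
  {"dp": [0.1,0,0],"rotation": [0,0,0],"gripper": -1},
  {"dp": [0.05,0,0],"rotation": [0,0,0],"gripper": -1},
])

```text
time_s: 5.57
position: [0.5916, -0.2707, 0.1317]
orientation: [-12.3, 90.0, -23.2]
contact_force: [0.0, 0.0, 3.3]
opening: -0.0002
```

Emit:
play_rows([
  {"dp": [0.1,0,0],"rotation": [0,0,0],"gripper": -1},
  {"dp": [0.05,0,0],"rotation": [0,0,0],"gripper": -1},
])

```text
time_s: 5.73
position: [0.5915, -0.2707, 0.1302]
orientation: [-170.4, 90.0, 178.7]
contact_force: [0.3, -0.1, 3.9]
opening: 0.0001
```

Emit:
play_rows([
  {"dp": [0.05,0,0],"rotation": [0,0,0],"gripper": -1},
  {"dp": [0.05,0,0],"rotation": [0,0,0],"gripper": -1},
])

```text
time_s: 5.9
position: [0.5916, -0.2706, 0.1293]
orientation: [0.9, 90.0, -10.0]
contact_force: [0.4, -0.7, 3.6]
opening: 0.0001
```

Emit:
play_rows([
  {"dp": [0.1,0,0],"rotation": [0,0,0],"gripper": -1},
  {"dp": [0.05,0,0],"rotation": [0,0,0],"gripper": -1},
])

```text
time_s: 6.07
position: [0.5916, -0.2707, 0.1277]
orientation: [-24.8, 90.0, -35.7]
contact_force: [0.5, -0.6, 4.2]
opening: 0.0
```

Emit:
play_rows([
  {"dp": [0.1,0,0],"rotation": [0,0,0],"gripper": -1},
])

```text
time_s: 6.15
position: [0.5916, -0.2707, 0.1268]
orientation: [-33.8, 90.0, -44.7]
contact_force: [0.0, 0.3, 3.7]
opening: -0.0002
```

Emit:
play_rows([
  {"dp": [0.1,0,0],"rotation": [0,0,0],"gripper": -1},
])

```text
time_s: 6.23
position: [0.5916, -0.2707, 0.1258]
orientation: [-26.9, 90.0, -37.8]
contact_force: [-0.3, 0.0, 4.4]
opening: 0.0001
```

Emit:
play_rows([
  {"dp": [0.1,0,0],"rotation": [0,0,0],"gripper": -1},
])

```text
time_s: 6.32
position: [0.5917, -0.2707, 0.1249]
orientation: [-13.6, 90.0, -24.5]
contact_force: [-1.0, -0.8, 8.5]
opening: 0.0002
```

Emit:
play_rows([
  {"dp": [0.1,0,0],"rotation": [0,0,0],"gripper": -1},
])

```text
time_s: 6.4
position: [0.5919, -0.2708, 0.1243]
orientation: [-12.9, 89.9, -23.9]
contact_force: [-1.2, 0.2, 10.9]
opening: -0.0004
```

Emit:
play_rows([
  {"dp": [0.08,0,0],"rotation": [0,0,0],"gripper": -1},
])

```text
time_s: 6.48
position: [0.5921, -0.2708, 0.1238]
orientation: [-9.9, 89.9, -20.8]
contact_force: [-0.2, 0.7, 11.6]
opening: 0.0001
```

Emit:
play_rows([
  {"dp": [0.05,0,0],"rotation": [0,0,0],"gripper": -1},
])

```text
time_s: 6.57
position: [0.5922, -0.2708, 0.1235]
orientation: [-9.6, 89.9, -20.5]
contact_force: [-0.8, 1.2, 11.5]
opening: 0.0002
```

Emit:
play_rows([
  {"dp": [0.05,0,0],"rotation": [0,0,0],"gripper": -1},
])

```text
time_s: 6.65
position: [0.5924, -0.2709, 0.1231]
orientation: [-10.0, 89.9, -20.9]
contact_force: [-0.6, 0.9, 13.6]
opening: 0.0
```

Emit:
play_rows([
  {"dp": [0,0,0],"rotation": [0,0,0],"gripper": -1},
])

```text
time_s: 6.73
position: [0.5925, -0.2709, 0.1232]
orientation: [-8.8, 89.9, -19.8]
contact_force: [0.6, 0.1, 10.5]
opening: 0.0
```

Emit:
play_rows([
  {"dp": [0.06,0,0],"rotation": [0,0,0],"gripper": -1},
  {"dp": [0,0,0],"rotation": [0,0,0],"gripper": -1},
])

```text
time_s: 6.9
position: [0.5925, -0.2709, 0.1228]
orientation: [-10.2, 89.8, -21.1]
contact_force: [-0.1, 1.1, 11.3]
opening: 0.0003
```

Emit:
play_rows([
  {"dp": [0.05,0,0],"rotation": [0,0,0],"gripper": -1},
  {"dp": [0,0,0],"rotation": [0,0,0],"gripper": -1},
])

```text
time_s: 7.07
position: [0.5926, -0.2709, 0.1226]
orientation: [-10.9, 89.8, -21.8]
contact_force: [-0.5, 1.0, 14.7]
opening: -0.0
```

Emit:
play_rows([
  {"dp": [0.03,0,0],"rotation": [0,0,0],"gripper": -1},
  {"dp": [0,0,0],"rotation": [0,0,0],"gripper": -1},
])

```text
time_s: 7.23
position: [0.5926, -0.2709, 0.1225]
orientation: [-12.2, 89.8, -23.2]
contact_force: [-1.3, 1.8, 15.9]
opening: 0.0001
```

Emit:
play_rows([
  {"dp": [0,0,0],"rotation": [0,0,0],"gripper": -1},
  {"dp": [-0.2,0,0],"rotation": [0,0,0],"gripper": -1},
  {"dp": [-1,0,0],"rotation": [0,0,0],"gripper": -1},
  {"dp": [-2.5,0,0],"rotation": [0,0,0],"gripper": -1},
  {"dp": [-3,0,0],"rotation": [0,0,0],"gripper": -1},
  {"dp": [-3,0,0],"rotation": [0,0,0],"gripper": -1},
  {"dp": [-2,0,0],"rotation": [0,0,0],"gripper": -1},
  {"dp": [0,0,0],"rotation": [0,0,0],"gripper": -1},
  {"dp": [0,0,0],"rotation": [0,0,0],"gripper": -1},
])

```text
time_s: 7.98
position: [0.592, -0.2709, 0.2388]
orientation: [-19.9, 89.9, -30.9]
contact_force: [0.4, 0.6, -0.9]
opening: 0.0002
```

```bash
cat >> h.py <<'E'
def handle(f):
    p,P,ok=cloud(f); m=ok&(np.hypot(P[...,0]-.543,P[...,1]+.262)<.028)&(P[...,2]>.13)&(P[...,2]<.19)
    zt=np.percentile(P[m][:,2],95); q=P[m&(P[...,2]>zt-.004)]
    print(f,'handle top',zt,len(q),cv2.minAreaRect(q[:,:2].astype(np.float32)*1000),np.mean(q,0))
E
python3 - <<'E'
from h import *
go((.5425,-.261,.134),np.radians(79)); snap('wrist','wrist3'); snap('side','side3'); snap('scene','scene3')
for f in('wrist3','side3','scene3'): handle(f)
handle('wrist1')
for f in('side0','side3','scene0','scene3'):
    p,P,ok=cloud(f); q=P[masks(p)['yellow']&ok&(np.hypot(P[...,0]-.5915,P[...,1]+.2715)<.03)]; print(f,len(q),np.median(q,0))
E
```

```text
t 7.9833 pos [ 0.592  -0.2709  0.2388] q [-31.   30.8  12.9  72.    0.  -20.1] F [ 0.39  0.6  -0.87] op 0.0002
tool y heading 79.07
dp total cm [10.467  0.039 -5.061] rot [0.0012 0.0017 0.0006]
wrist3 handle top 0.16342488264682334 1641 ((545.1436767578125, -260.49615478515625), (23.857065200805664, 24.301307678222656), 83.7437744140625) [ 0.54461475 -0.26037825  0.16199593]
side3 handle top 0.16237415273485362 45 ((544.3102416992188, -264.97137451171875), (22.238082885742188, 21.607444763183594), 20.791311264038086) [ 0.54351043 -0.26458022  0.16099871]
scene3 handle top 0.16378119557033266 37 ((544.1976928710938, -263.6213073730469), (19.472381591796875, 19.458885192871094), 51.50872039794922) [ 0.54375448 -0.26281317  0.16237737]
wrist1 handle top 0.18961206241126713 540 ((542.1644287109375, -259.96661376953125), (26.419363021850586, 26.211036682128906), 75.2453384399414) [ 0.53980692 -0.25963775  0.18827858]
side0 72 [ 0.59095985 -0.27266207  0.14525247]
side3 66 [ 0.59145728 -0.27454966  0.11318258]
scene0 59 [ 0.59109174 -0.27242978  0.14580692]
scene3 47 [ 0.59181806 -0.27363508  0.11396319]
```

View pics/wrist3.png

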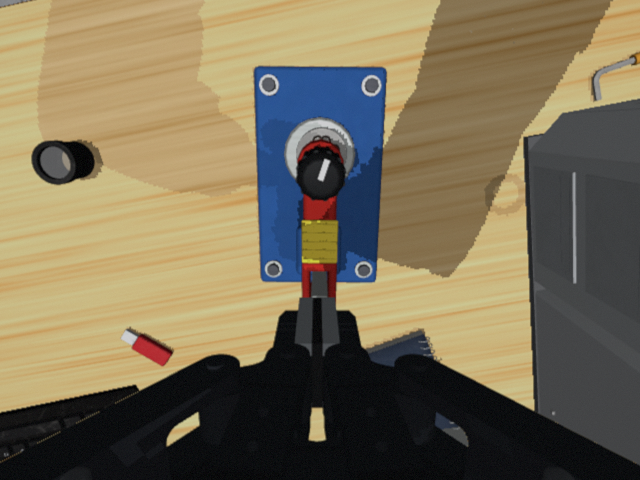

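The handle fell 28 mm and the pad 32 mm, so the tip stayed 3.8 mm behind: the arm is tilted and bound. In the picture the handle top is at (321,175) and the pad at (320,241). Next I'll go above the handle, match the tilt and wind the wrist back.

Emit:
play_rows([
  {"dp": [0.1,0,-1.5],"rotation": [0,0,0],"gripper": 1},
  {"dp": [0.1,0,-1.5],"rotation": [0,0,0],"gripper": 1},
  {"dp": [0.1,0,-1.5],"rotation": [0,0,0],"gripper": 1},
  {"dp": [0.1,0,0],"rotation": [0,0.047,0],"gripper": 1},
  {"dp": [0,0,0],"rotation": [-0.12,0,0],"gripper": 1},
  {"dp": [0,0,0],"rotation": [-0.12,0,0],"gripper": 1},
  {"dp": [0,0,0],"rotation": [-0.12,0,0],"gripper": 1},
  {"dp": [0,0,0],"rotation": [-0.12,0,0],"gripper": 1},
  {"dp": [0,0,0],"rotation": [-0.12,0,0],"gripper": 1},
  {"dp": [0,0,0],"rotation": [-0.12,0,0],"gripper": 1},
])

```text
time_s: 8.97
position: [0.5467, -0.2617, 0.2322]
orientation: [137.4, 87.2, 168.0]
contact_force: [0.0, 0.6, -0.8]
opening: 0.0858
```

Emit:
play_rows([
  {"dp": [0,0,0],"rotation": [-0.12,0,0],"gripper": 1},
  {"dp": [0,0,0],"rotation": [-0.12,0,0],"gripper": 1},
  {"dp": [0,0,0],"rotation": [-0.12,0,0],"gripper": 1},
  {"dp": [0,0,0],"rotation": [-0.12,0,0],"gripper": 1},
  {"dp": [0,0,0],"rotation": [-0.12,0,0],"gripper": 1},
  {"dp": [0,0,0],"rotation": [-0.12,0,0],"gripper": 1},
  {"dp": [0,0,0],"rotation": [-0.12,0,0],"gripper": 1},
  {"dp": [0,0,0],"rotation": [-0.12,0,0],"gripper": 1},
  {"dp": [0,0,0],"rotation": [-0.12,0,0],"gripper": 1},
  {"dp": [0,0,0],"rotation": [-0.12,0,0],"gripper": 1},
])

```text
time_s: 9.8
position: [0.5467, -0.2617, 0.2322]
orientation: [68.6, 87.2, 168.0]
contact_force: [0.1, 0.4, 0.3]
opening: 0.0856
```

Emit:
play_rows([
  {"dp": [0,0,0],"rotation": [-0.12,0,0],"gripper": 1},
  {"dp": [0,0,0],"rotation": [-0.12,0,0],"gripper": 1},
  {"dp": [0,0,0],"rotation": [-0.12,0,0],"gripper": 1},
  {"dp": [0,0,0],"rotation": [-0.12,0,0],"gripper": 1},
  {"dp": [0,0,0],"rotation": [0,0,0],"gripper": 1},
  {"dp": [0,0,0],"rotation": [0,0,0],"gripper": 1},
])

```text
time_s: 10.3
position: [0.5469, -0.2618, 0.2326]
orientation: [42.0, 87.2, 168.3]
contact_force: [-0.6, -0.4, 0.0]
opening: 0.0852
```

```bash
python3 - <<'E'
from h import *
go((.5435,-.261,.134),np.radians(79-140)); s=env.get_state(); print(Ro.from_euler('xyz',s['orientation'],degrees=True).as_matrix()[:,0].round(4))
snap('wrist','wrist4'); handle('wrist4')
E
```

```text
t 10.3 pos [ 0.5469 -0.2618  0.2326] q [ -32.    28.2    7.5   72.    -1.  -158.3] F [-0.63 -0.42  0.04] op 0.0852
tool y heading -143.6
dp total cm [ 9.869 -0.098 -0.088] rot [-1.442e+00  5.320e-02 -6.000e-04]
[-0.0477  0.0099 -0.9988]
wrist4 handle top 0.16326944510196387 1456 ((546.0103149414062, -261.08428955078125), (23.856225967407227, 23.923547744750977), 36.890052795410156) [ 0.5463452  -0.26136699  0.16191402]
```

Emit:
play_rows([
  {"dp": [0,-0.12,-0.09],"rotation": [0,0,0],"gripper": 1},
  {"dp": [2.5,0,0],"rotation": [0,0,0],"gripper": 1},
  {"dp": [2.5,0,0],"rotation": [0,0,0],"gripper": 1},
  {"dp": [2.5,0,0],"rotation": [0,0,0],"gripper": 1},
  {"dp": [1.6,0,0],"rotation": [0,0,0],"gripper": 1},
  {"dp": [0.8,0,0],"rotation": [0,0,0],"gripper": 1},
  {"dp": [0,0,0],"rotation": [0,0,0],"gripper": 1},
  {"dp": [0,0,0],"rotation": [0,0,0],"gripper": 1},
])

```text
time_s: 11.02
position: [0.5445, -0.2614, 0.1351]
orientation: [42.7, 87.3, 169.2]
contact_force: [0.5, -0.7, 0.5]
opening: 0.0858
```

Emit:
play_rows([
  {"dp": [0,0,0],"rotation": [0,0,0],"gripper": -0.2},
  {"dp": [0,0,0],"rotation": [0,0,0],"gripper": -0.3},
  {"dp": [0,0,0],"rotation": [0,0,0],"gripper": -0.5},
  {"dp": [0,0,0],"rotation": [0,0,0],"gripper": -0.5},
  {"dp": [0,0,0],"rotation": [0,0,0],"gripper": -0.5},
  {"dp": [0,0,0],"rotation": [0,0,0],"gripper": -0.5},
], squeeze=30)

```text
time_s: 11.52
position: [0.5453, -0.2609, 0.1354]
orientation: [41.2, 87.4, 167.8]
contact_force: [2.7, 4.0, 3.3]
opening: 0.0249
```

```bash
python3 - <<'E'
from h import *
go((.544,-.261,.1335),np.radians(79-140)); snap('side','side5');snap('scene','scene5')
a=cv2.imread('pics/side5.png')[225:315,265:365];b=cv2.imread('pics/scene5.png')[205:295,280:370]
cv2.imwrite('pics/c5.png',np.hstack([cv2.resize(x,(390,390),interpolation=cv2.INTER_CUBIC) for x in(a,b)]))
E
```

```text
t 11.5167 pos [ 0.5453 -0.2609  0.1354] q [ -32.    31.3   -2.3   58.9   -0.9 -158.6] F [2.73 3.97 3.32] op 0.0249
tool y heading -143.37
dp total cm [0.193 0.11  0.062] rot [-1.4379  0.0488  0.    ]
```

View pics/c5.png

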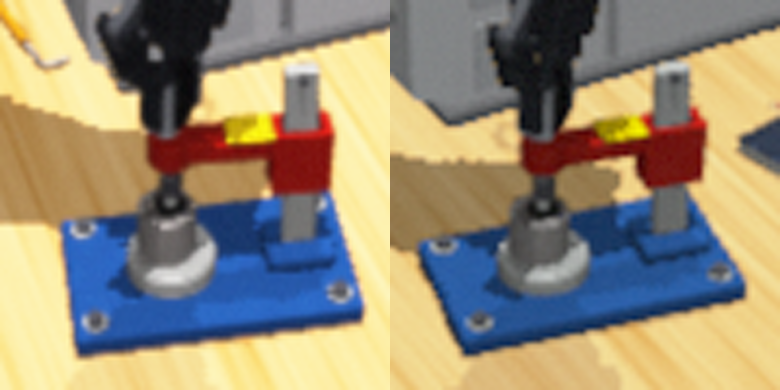

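The fingers hold the handle with their tips clear of the arm, and the foot sits on the test piece. I'll take out the 0.9 mm jaw offset, then turn and watch the forces.

Emit:
play_rows([
  {"dp": [0,-0.09,0],"rotation": [0,0,0],"gripper": -0.5},
  {"dp": [0,0,0],"rotation": [0,0,0],"gripper": -0.5},
])

```text
time_s: 11.78
position: [0.5454, -0.2608, 0.1352]
orientation: [43.0, 87.4, 169.6]
contact_force: [1.2, 3.2, 6.4]
opening: 0.0249
```

Emit:
play_rows([
  {"dp": [0.003,0,0],"rotation": [0.06,0,0],"gripper": -0.5},
  {"dp": [0.003,0,0],"rotation": [0.12,0,0],"gripper": -0.5},
  {"dp": [0.003,0,0],"rotation": [0.12,0,0],"gripper": -0.5},
  {"dp": [0.003,0,0],"rotation": [0.12,0,0],"gripper": -0.5},
  {"dp": [0.003,0,0],"rotation": [0.12,0,0],"gripper": -0.5},
  {"dp": [0.003,0,0],"rotation": [0.12,0,0],"gripper": -0.5},
])

```text
time_s: 12.28
position: [0.5452, -0.2607, 0.135]
orientation: [81.0, 87.3, 169.4]
contact_force: [-0.1, 2.5, 8.0]
opening: 0.0252
```

```bash
cat >> h.py <<'E'
def st():
    s=env.get_state(); R=Ro.from_euler('xyz',s['orientation'],degrees=True)
    print('t',s['time_s'],'pos',s['position'].round(4),'q6',s['q'][5].round(1),'F tool',R.inv().apply(s['contact_force']).round(1),'M tool',R.inv().apply(s['ft_torque']).round(3),'op',round(s['opening'],4))
E
python3 -c "
from h import *
st()"
```

```text
t 12.2833 pos [ 0.5452 -0.2607  0.135 ] q6 -120.4 F tool [-8.   0.6  2.6] M tool [-0.039 -0.566 -0.024] op 0.0252
```

Emit:
play_rows([
  {"dp": [-0.02,0,0],"rotation": [0.12,0,0],"gripper": -0.5},
  {"dp": [-0.02,0,0],"rotation": [0.12,0,0],"gripper": -0.5},
  {"dp": [-0.02,0,0],"rotation": [0.12,0,0],"gripper": -0.5},
  {"dp": [-0.02,0,0],"rotation": [0.12,0,0],"gripper": -0.5},
  {"dp": [0,0,0],"rotation": [0.12,0,0],"gripper": -0.5},
  {"dp": [0,0,0],"rotation": [0.12,0,0],"gripper": -0.5},
  {"dp": [0,0,0],"rotation": [0.12,0,0],"gripper": -0.5},
])

```text
time_s: 12.87
position: [0.545, -0.2604, 0.1352]
orientation: [128.1, 87.3, 168.4]
contact_force: [1.5, 3.0, 1.9]
opening: 0.0251
```

```bash
python3 -c "
from h import *
st()"
```

```text
t 12.8667 pos [ 0.545  -0.2604  0.1352] q6 -72.3 F tool [-1.9  1.4  3.1] M tool [-0.059 -0.66   0.353] op 0.0251
```

Emit:
play_rows([
  {"dp": [0.004,0,0],"rotation": [0.12,0,0],"gripper": -0.5},
  {"dp": [0.004,0,0],"rotation": [0.12,0,0],"gripper": -0.5},
  {"dp": [0.004,0,0],"rotation": [0.12,0,0],"gripper": -0.5},
  {"dp": [0.004,0,0],"rotation": [0.12,0,0],"gripper": -0.5},
  {"dp": [0.004,0,0],"rotation": [0.12,0,0],"gripper": -0.5},
  {"dp": [0.004,0,0],"rotation": [0.12,0,0],"gripper": -0.5},
  {"dp": [0.004,0,0],"rotation": [0.12,0,0],"gripper": -0.5},
  {"dp": [0.004,0,0],"rotation": [0.12,0,0],"gripper": -0.5},
  {"dp": [0.004,0,0],"rotation": [0.12,0,0],"gripper": -0.5},
])

```text
time_s: 13.62
position: [0.5452, -0.26, 0.135]
orientation: [-171.0, 87.3, 167.5]
contact_force: [2.4, 3.9, 2.2]
opening: 0.025
```

```bash
python3 -c "
from h import *
st()"
```

```text
t 13.6167 pos [ 0.5452 -0.26    0.135 ] q6 -10.4 F tool [-2.3  4.5  0.7] M tool [-0.095 -0.128  1.257] op 0.025
```

Emit:
play_rows([
  {"dp": [0.004,0.02,0],"rotation": [0.12,0,0],"gripper": -0.5},
  {"dp": [0.004,0.02,0],"rotation": [0.12,0,0],"gripper": -0.5},
  {"dp": [0.004,0.02,0],"rotation": [0.12,0,0],"gripper": -0.5},
  {"dp": [0.004,0,0],"rotation": [0.12,0,0],"gripper": -0.5},
  {"dp": [0.004,0,0],"rotation": [0.12,0,0],"gripper": -0.5},
  {"dp": [0.004,0,0],"rotation": [0.12,0,0],"gripper": -0.5},
  {"dp": [0.004,0,0],"rotation": [0.12,0,0],"gripper": -0.5},
  {"dp": [0.004,0,0],"rotation": [0.12,0,0],"gripper": -0.5},
  {"dp": [0.004,0,0],"rotation": [0.12,0,0],"gripper": -0.5},
])

```text
time_s: 14.37
position: [0.5457, -0.2599, 0.1347]
orientation: [-108.0, 87.4, 168.5]
contact_force: [3.4, 2.7, 2.3]
opening: 0.0249
```

```bash
python3 -c "
from h import *
st()"
```

```text
t 14.3667 pos [ 0.5457 -0.2599  0.1347] q6 51.6 F tool [-2.5  3.6 -2.3] M tool [-0.09   0.445  0.772] op 0.0249
```

Emit:
play_rows([
  {"dp": [0.004,0.02,0],"rotation": [0.12,0,0],"gripper": -0.5},
  {"dp": [0.004,0.02,0],"rotation": [0.12,0,0],"gripper": -0.5},
  {"dp": [0.004,0,0],"rotation": [0.12,0,0],"gripper": -0.5},
  {"dp": [0.004,0,0],"rotation": [0.12,0,0],"gripper": -0.5},
  {"dp": [0.004,0,0],"rotation": [0.12,0,0],"gripper": -0.5},
  {"dp": [0.004,0,0],"rotation": [0.12,0,0],"gripper": -0.5},
  {"dp": [0.004,0,0],"rotation": [0.12,0,0],"gripper": -0.5},
  {"dp": [0.004,0,0],"rotation": [0.12,0,0],"gripper": -0.5},
])

```text
time_s: 15.03
position: [0.546, -0.2602, 0.1344]
orientation: [-52.3, 87.3, 169.2]
contact_force: [2.2, 1.7, 3.1]
opening: 0.0247
```

```bash
python3 -c "
from h import *
st()"
```

```text
t 15.0333 pos [ 0.546  -0.2602  0.1344] q6 106.6 F tool [-3.2  0.1 -2.6] M tool [-0.059  0.554  0.117] op 0.0247
```

Emit:
play_rows([
  {"dp": [0.004,0,0],"rotation": [0.12,0,0],"gripper": -0.5},
  {"dp": [0.004,0,0],"rotation": [0.12,0,0],"gripper": -0.5},
  {"dp": [0.004,0,0],"rotation": [0.12,0,0],"gripper": -0.5},
  {"dp": [0.004,0,0],"rotation": [0.12,0,0],"gripper": -0.5},
  {"dp": [0.004,0,0],"rotation": [0.12,0,0],"gripper": -0.5},
  {"dp": [0.004,0,0],"rotation": [0.12,0,0],"gripper": -0.5},
  {"dp": [0,0,0],"rotation": [0.06,0,0],"gripper": -0.5},
  {"dp": [0,0,0],"rotation": [0,0,0],"gripper": -0.5},
  {"dp": [0,0,0],"rotation": [0,0,0],"gripper": -0.5},
])

```text
time_s: 15.78
position: [0.546, -0.2605, 0.1342]
orientation: [-7.5, 87.4, 169.8]
contact_force: [2.9, 0.0, 3.0]
opening: 0.0254
```

```bash
python3 -c "
from h import *
st()"
```

```text
t 15.7833 pos [ 0.546  -0.2605  0.1342] q6 150.8 F tool [-3.2 -0.2 -2.8] M tool [ 0.083  0.48  -0.029] op 0.0254
```

Emit:
play_rows([
  {"dp": [0,0,0],"rotation": [0,0,0],"gripper": 0},
  {"dp": [0,0,0],"rotation": [0,0,0],"gripper": 1},
  {"dp": [0,0,0],"rotation": [0,0,0],"gripper": 1},
  {"dp": [0,0,0],"rotation": [0,0,0],"gripper": 1},
  {"dp": [0,0,0],"rotation": [0,0,0],"gripper": 1},
  {"dp": [0,0,0],"rotation": [0,0,0],"gripper": 1},
])

```text
time_s: 16.28
position: [0.5455, -0.2601, 0.1338]
orientation: [-8.2, 87.3, 169.0]
contact_force: [-0.2, 0.7, 0.4]
opening: 0.0855
```

Emit:
play_rows([
  {"dp": [-0.5,0,0],"rotation": [0,0,0],"gripper": 1},
  {"dp": [-1.5,0,0],"rotation": [0,0,0],"gripper": 1},
  {"dp": [-2.5,0,0],"rotation": [0,0,0],"gripper": 1},
  {"dp": [-3,0,0],"rotation": [0,0,0],"gripper": 1},
  {"dp": [-3,0,0],"rotation": [0,0,0],"gripper": 1},
  {"dp": [-2,0,0],"rotation": [0,0,0],"gripper": 1},
  {"dp": [0,0,0],"rotation": [0,0,0],"gripper": 1},
  {"dp": [0,0,0],"rotation": [0,0,0],"gripper": 1},
])

```text
time_s: 16.95
position: [0.5521, -0.2616, 0.2602]
orientation: [-6.9, 87.4, 170.3]
contact_force: [-0.1, -1.1, -0.1]
opening: 0.0855
```

```bash
python3 - <<'E'
from h import *
st(); snap('wrist','wrist6'); snap('side','side6'); snap('scene','scene6')
for f in('wrist6','side6','scene6'): handle(f)
for f in('wrist3','wrist6'): # white line direction in world
    p,P,ok=cloud(f); m=ok&(np.hypot(P[...,0]-.545,P[...,1]+.261)<.012)&(P[...,2]>.15)&(P[...,2]<.18)
    g=p.min(2)>140; q=P[m&g]; d=q[:,:2]-q[:,:2].mean(0); w,v=np.linalg.eigh(d.T@d); print(f,len(q),q.mean(0).round(4),'line deg',np.degrees(np.arctan2(v[1,1],v[0,1])))
for f in('side3','side6','scene3','scene6'):
    p,P,ok=cloud(f); q=P[masks(p)['yellow']&ok&(np.hypot(P[...,0]-.5915,P[...,1]+.2715)<.03)]; print(f,len(q),np.median(q,0))
a=cv2.imread('pics/side6.png')[225:315,265:365]; b=cv2.imread('pics/wrist6.png')
cv2.imwrite('pics/c6.png',np.hstack([cv2.resize(a,(320,300),interpolation=cv2.INTER_CUBIC),cv2.resize(b,(400,300))]))
E
```

```text
t 16.95 pos [ 0.5521 -0.2616  0.2602] q6 151.1 F tool [0.1 1.1 0. ] M tool [ 0.008  0.021 -0.008] op 0.0855
wrist6 handle top 0.16203594970517818 1135 ((546.5703125, -260.2643737792969), (23.813404083251953, 24.4649658203125), 86.119873046875) [ 0.54720279 -0.26038122  0.16063796]
side6 handle top 0.161304475873715 42 ((544.8068237304688, -264.6727600097656), (21.429582595825195, 18.68302345275879), 35.783935546875) [ 0.54393937 -0.2649744   0.15968706]
scene6 handle top 0.16282002216317865 36 ((543.9588012695312, -261.7083435058594), (19.909679412841797, 20.741968154907227), 3.0028417110443115) [ 0.54418426 -0.26148077  0.16139817]
wrist3 123 [ 0.5417 -0.2582  0.1631] line deg 150.8452182771091
wrist6 24 [ 0.5388 -0.2634  0.162 ] line deg -154.520990974816
side3 66 [ 0.59145728 -0.27454966  0.11318258]
side6 70 [ 0.59224761 -0.27261796  0.11293778]
scene3 47 [ 0.59181806 -0.27363508  0.11396319]
scene6 52 [ 0.59159876 -0.2738554   0.11452058]
```

View pics/c6.png

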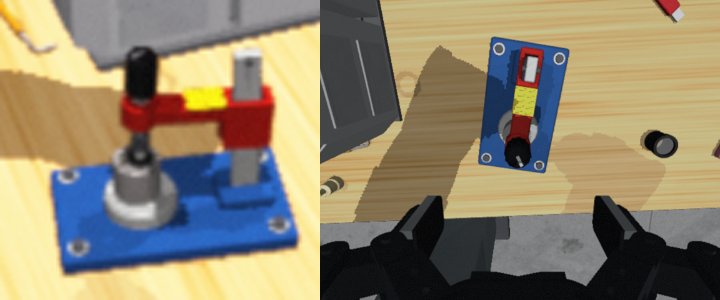

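The white line went from 151° to 205.5° (heading in the world). That is 305° clockwise, or 0.85 turn. The handle top sank 1.3 mm net while the pad stayed where it was, so the arm is still bound. The gripper is clear, so I'm handing in.

```bash
python3 - <<'E'
from h import *
a,b=[cv2.imread(f'pics/side{i}.png',0)[255:305,280:350].astype(np.float32) for i in(0,6)]
t=a[22:40,12:40]; r=cv2.matchTemplate(b,t,cv2.TM_CCOEFF_NORMED); print('sample/anvil patch shift px',np.subtract(cv2.minMaxLoc(r)[3],(12,22)),r.max())
print(env.job_done())
E
```

```text
sample/anvil patch shift px [0 0] 0.78580457
the job is handed in; nothing more can be done
None
```

The test piece is clamped and the job is handed in, about 17 s into the 69 s allowed. No verdict was reported.

- **Press:** I pressed the yellow pad down by feel, at about 3.5 N while sliding. The foot met the piece and the push rose to about 16 N. After release the pad had dropped 32 mm and the handle 28 mm, so the tip stayed about 3.8 mm behind and the arm is tilted and bound.
- **Screw:** I turned the handle clockwise 309° by the wrist joint. The white line shows 305°, about 0.85 turn. The handle top sank 1.3 mm net, as expected when the arm tilts further. The pad height changed by less than 1 mm.
- **Release:** The gripper is open and about 10 cm clear, with the measured force close to zero.

**Weak points in the checks:**
- The side view showed no shift of the test piece, but the match was only moderate (0.79), because light and shadow had changed.
- I saw no contact with the bystanders, but did not measure their positions again.
- The wrist and side cameras disagreed by about 3–4 mm in y. I used values in between, and forces stayed low while gripping and turning. The highest was about 8 N downward, early in the turn, and I eased it off.

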